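# Clear the labeller's catch tray and show the full carton to the scanner

## Task

Clear the labelling machine's catch tray: carry its two cartons one at a time into the blue tote, setting each down upright, not dropped, and letting go of it there, and feel by its weight which is the heavier. Once both stand in the tote, take the heavier one out again and show it to the scanner: finish while holding it still and upright in front of the scanner's window, level with the window, one small end (barcode) squarely facing the glass about 5 cm away and touching nothing but the gripper. The lighter one stays standing in the tote; never tip a carton over or let one fall, and leave the bottle, jar and pack beside the work where they are.

Things in the scene. Friction and masses are not known exactly. Their poses are not given: they have to be found in the camera images.
- carton_a: sealed white carton, blue bands, 90 long (x) x 54 wide (y) x 80 tall (z) mm, upright in the tray; yellow barcode label on each small end. Origin: centre of underside. Stiff: grip firmly across its 54 mm width. It and its look-alike stand long side to long side, 40 mm or more apart. Either may be the heavier: each 0.1 to 0.5 kg, differing by 0.14 kg or more. The jar inside shifts about 1 mm.
- carton_b: the other carton, exactly as carton_a
- carton_a_center (a point): centre of carton_a, 40 mm above its underside
- carton_b_center (a point): centre of carton_b, 40 mm above its underside
- labeller: fixed white labelling machine and its aluminium catch tray. Origin: on the table under the tray's centre. Tray 220 (x) x 260 (y) mm outside, walls and floor 5 mm, rim 22 mm up; cartons stand on its floor. Machine body on the tray's -y side: y -0.17 to -0.45 m, x within 0.15 m, 0.24 m tall; a thin chute slopes from it to y = -0.12, at most 85 mm high
- tote: fixed shallow open blue plastic tote, 220 (x) x 310 (y) x 55 (z) mm outside, walls and floor 5 mm thick. Origin at the centre of its underside, on the table. Holds both cartons side by side along y with room for fingers (e.g. 70 mm either side of its centre, long axes along its x)
- scanner: fixed label scanner, grey head on a post, 194 mm tall including its 100 x 120 x 12 mm foot. Origin under it on the table; its 75 x 55 mm glass window looks along its -x, window centre 0.03 m to -x of the origin and 0.15 m up; head spans 0.11 to 0.19 m up, 100 mm wide
- scan_point (a point): empty point 0.10 m in front of the window's centre, at window height (0.15 m up): where the centre of the shown carton belongs, its long axis (x) along the scanner's x, so that its near end is 55 mm from the glass
- saline: bystander, stands on the table; leave it alone. Clear bottle, 60 mm diameter, 160 mm tall, origin at the centre of its underside
- pill_jar: bystander, stands on the table; leave it alone. White jar with an orange label, 56 mm diameter, 80 mm tall, origin at the centre of its underside
- pack: bystander, stands on the table; leave it alone. Flat white pack with a green band, 60 x 100 x 25 mm, origin at the centre of its underside

How it is judged:
On the way, in this order (a step that is already met when the one before it is completed fails the run):
1. one carton stands upright in the tote, let go and at rest, while the other is still in the catch tray ((((x of carton_a_center in the frame of tote between -0.1 and 0.1 m and y of carton_a_center in the frame of tote between -0.145 and 0.145 m and z of carton_a_center in the frame of tote below 0.053 m and angle between carton_a's own z axis and vertical below 0.15 rad and contact force between carton_a and the fingers below 0.3 N and linear speed of carton_a below 0.03 m/s) and (x of carton_b_center in the frame of labeller between -0.11 and 0.11 m and y of carton_b_center in the frame of labeller between -0.13 and 0.13 m and z of carton_b_center in the frame of labeller below 0.06 m)) or ((x of carton_b_center in the frame of tote between -0.1 and 0.1 m and y of carton_b_center in the frame of tote between -0.145 and 0.145 m and z of carton_b_center in the frame of tote below 0.053 m and angle between carton_b's own z axis and vertical below 0.15 rad and contact force between carton_b and the fingers below 0.3 N and linear speed of carton_b below 0.03 m/s) and (x of carton_a_center in the frame of labeller between -0.11 and 0.11 m and y of carton_a_center in the frame of labeller between -0.13 and 0.13 m and z of carton_a_center in the frame of labeller below 0.06 m)))), for 0.1 s.
2. both cartons stand upright in the tote, let go and at rest (x of carton_a_center in the frame of tote between -0.1 and 0.1 m and y of carton_a_center in the frame of tote between -0.145 and 0.145 m and z of each of carton_a_center, carton_b_center in the frame of tote below 0.053 m and angle between each of carton_a, carton_b's own z axis and vertical below 0.15 rad and contact force between each of carton_a, carton_b and the fingers below 0.3 N and linear speed of each of carton_a, carton_b below 0.03 m/s and x of carton_b_center in the frame of tote between -0.1 and 0.1 m and y of carton_b_center in the frame of tote between -0.145 and 0.145 m), for 0.1 s.
At the end, for the whole second after the job is handed in: The heavier carton is held still, upright (0.2 rad), its centre within 45 mm sideways of the scan point and 40 mm of window height, long axis within 0.3 rad of the scanner's x, touching neither scanner nor tote; the lighter one (under 2.3 N on the tote) stands untouched in the tote ((((contact force between carton_a and the fingers above 1 N and horizontal distance between carton_a_center and scan_point below 0.045 m and z of carton_a_center in the frame of scanner between 0.11 and 0.19 m and angle between carton_a's own z axis and vertical below 0.2 rad and angle between the x axis of carton_a and the x axis of scanner, either way round below 0.3 rad and linear speed of carton_a below 0.03 m/s and contact force between carton_a and scanner below 0.2 N and contact force between carton_a and tote below 0.2 N and contact force between carton_a and carton_b below 0.2 N) and ((x of carton_b_center in the frame of tote between -0.1 and 0.1 m and y of carton_b_center in the frame of tote between -0.145 and 0.145 m and z of carton_b_center in the frame of tote below 0.053 m and angle between carton_b's own z axis and vertical below 0.15 rad and contact force between carton_b and the fingers below 0.3 N and linear speed of carton_b below 0.03 m/s) and contact force between carton_b and tote between 0.5 and 2.3 N)) or ((contact force between carton_b and the fingers above 1 N and horizontal distance between carton_b_center and scan_point below 0.045 m and z of carton_b_center in the frame of scanner between 0.11 and 0.19 m and angle between carton_b's own z axis and vertical below 0.2 rad and angle between the x axis of carton_b and the x axis of scanner, either way round below 0.3 rad and linear speed of carton_b below 0.03 m/s and contact force between carton_b and scanner below 0.2 N and contact force between carton_b and tote below 0.2 N and contact force between carton_a and carton_b below 0.2 N) and ((x of carton_a_center in the frame of tote between -0.1 and 0.1 m and y of carton_a_center in the frame of tote between -0.145 and 0.145 m and z of carton_a_center in the frame of tote below 0.053 m and angle between carton_a's own z axis and vertical below 0.15 rad and contact force between carton_a and the fingers below 0.3 N and linear speed of carton_a below 0.03 m/s) and contact force between carton_a and tote between 0.5 and 2.3 N)))); the arm keeps its last pose, push and grip.
It fails at once if a carton is tipped by more than 0.6 rad (angle between any of carton_a, carton_b's own z axis and vertical above 0.6 rad).
It fails at once if a carton is dropped: out of the fingers' grip and falling faster than 0.6 m/s (a fall of about 20 mm) ((contact force between carton_a and the fingers below 0.1 N and linear speed of carton_a above 0.6 m/s) or (contact force between carton_b and the fingers below 0.1 N and linear speed of carton_b above 0.6 m/s)).
It fails at once if a bystander (bottle, jar, pack) is moved more than 30 mm (distance of any of saline, pill_jar, pack from where it was at the start of the episode above 0.03 m).
It also fails if it takes over 67 s, if anything falls off the work surface, if the arm or the gripper's body presses on something with over 40 N, if the wrist force passes 120 N, or if a joint passes its speed limit or range.

## Robot

A 6-joint arm with a two-finger parallel gripper is mounted at the origin on the work surface. World frame = base frame: x ahead of the robot, y to its left, z up, the work surface at z = 0. Lengths are in m, angles in rad, forces in N, time in s.
With the tool pointing down it reaches from about 0.375 to 0.9 m from the base axis. Payload 3.1 kg.
Tool frame: the origin (TCP) lies at the centre of the arm's flange, where the gripper is bolted on; the fingertips stand tip_reach ahead of it and the grasp point (between the pads) lies 164 mm ahead of it (tip_reach is the distance from the TCP to the fingertips, in m); z points along the fingers, y is the direction in which the jaws open and shut (so a half turn about z gives the same grasp; the last joint's range is limited). The gripper opens to 87 mm and grips with 3 to 60 N. Pads are 19 mm wide; open, the fingers measure 117 mm over their backs; the gripper's body (75 mm by 190 mm) begins 51 mm behind the grasp point.
Start: joints at [-0.178, 0.527, 1.433, -0, 1.181, -0.178], TCP at [0.625, 0, 0.405] pointing down, gripper open.
Joint ranges: [-3.08, 3.08], [-0.75, 2.2], [0.22, 2.44], [-1.43, 4.57], [0, 2.65], [-2.85, 2.85]. Speed limits (rad/s): [2.79, 2.79, 3.14, 3.14, 3.14, 3.14].

## Interface

Orientations are given as a unit quaternion [x, y, z, w].
In Python, from rig import get_obs, camera, hand_in, tip_reach gives the robot as it stands. The module is installed in compiled form; this text tells all that it offers.
- The arm moves only by the tool servo_tool, never from a script. Its argument "steps" is one flat list of numbers, 5 for each row, row after row: the finger opening in m, from 0 to 0.087, then the shift along the tool's x, y, z in m, then the turn about the tool's z in rad. A call has 1 to 12 rows; each row is the pose to reach, as a shift and turn from the pose commanded when the call began, along the tool's axes at that moment; what a row does not reach only later rows make up. A row lasts 1/8 s, in which the tool goes at most 62.5 mm and 10.7 degrees, less where a joint would pass 70% of its speed; a pose out of reach is approached as far as the arm can. A call with a gripper value outside its range is refused whole. The fingers move at their own pace and stop on an object; "force" is the grip in N (left out, the last holds). Time passes only in rows, so rows that repeat a pose let the fingers close. It gives the time, the measured TCP pose, the force and the opening at its end, in the units of the state.
- get_obs(): the state, without advancing time (a new reading comes with each control period).
- camera(name): name is "scene" or "side" or "wrist"; returns a dict with "pixels" (480x640x3 uint8, blue, green, red), "vertical_fov" (degrees; the focal length in pixels is half the picture's height over the tangent of half this angle, whatever the lens; pixels are square), "cx", "cy" (the principal point, pixels), "D" ([k1, k2, p1, p2, k3] as OpenCV has them; the pictures are not rectified), "T" (4x4, takes a point from camera to world coordinates). Camera axes: x right, y up, looking along -z (the intrinsics and any distortion apply to the point x, -y, -z); pixel columns grow to the right and rows downward; lengths in m; the calibration is good to about 2 mm. A picture is of the moment at which its call begins. There is no depth.
- hand_in(): hands the job in, once; it reports no verdict.
The state is a dict: "time": time; "q": joint angles; "joint_velocities": joint speeds; "joint_torque": joint torques, N m; "position": TCP position; "tool_rot": TCP orientation; "ft_force": force on the tool from outside, world axes, zero at the start; "moment": the same for the moment, N m; "grip_width": finger opening in m.
Only numpy, scipy, OpenCV 4.12 (cv2) and the standard library are available. Lean on these libraries where they do the work, as an engineer would, in place of code of your own. Each camera call takes 0.05 s, during which the arm holds its last target.

## Working session

There is one attempt and no reset: what is moved stays moved. The work goes in short steps, Python scripts to look and compute and a tool call to move; the robot and the scene stay as the last step left them, time stands still between calls to the robot, and variables do not carry over. Pictures are saved under pics/ and viewed, and the job is handed in when it is done.

Besides the shell and the picture viewer there is one more tool, called after "Call:" as name(argument=value, ...), one argument or row to a line, values as JSON. servo_tool: Moves the arm, as the interface text tells. Its arguments: {"type":"object","properties":{"steps":{"type":"array"},"force":{"type":"number"}},"required":["steps"]}

```bash
mkdir -p pics; python3 - <<'E'
from rig import get_obs, camera, tip_reach
import cv2,numpy as np
print(tip_reach)
o=get_obs()
for k,v in o.items(): print(k,np.round(v,4))
for n in ["scene","side","wrist"]:
    c=camera(n); cv2.imwrite(f"pics/{n}0.png",c["pixels"])
    print(n,c["vertical_fov"],c["cx"],c["cy"],c["D"]);print(np.round(c["T"],4).tolist())
E
```

```text
0.1822
time 0.0
q [-0.1785  0.5285  1.4339 -0.      1.1814 -0.1785]
joint_velocities [-0.0005 -0.0026 -0.0006  0.0002 -0.      0.0004]
joint_torque [-5.00000e-04 -4.40045e+01 -1.76594e+01  6.33000e-02  5.83000e-02
 -2.00000e-04]
position [6.247e-01 1.000e-04 4.038e-01]
tool_rot [ 7.071e-01  7.071e-01 -6.000e-04 -9.000e-04]
ft_force [ 0.1518 -0.9543 -1.0549]
moment [ 0.0074  0.0537 -0.0234]
grip_width 0.0871
scene 42.55592231091097 328.3579732538369 229.56423631775658 [0.03527943 0.         0.         0.         0.        ]
[[0.098, -0.6589, 0.7458, 1.7704], [0.9952, 0.0666, -0.072, -0.0585], [-0.0022, 0.7493, 0.6622, 1.1603], [0.0, 0.0, 0.0, 1.0]]
side 42.93169092929634 315.7734999087215 244.07196565380193 [-0.13226297  0.          0.          0.          0.        ]
[[-0.7426, 0.3805, -0.5512, -0.2195], [-0.6697, -0.4321, 0.604, 0.9323], [-0.0084, 0.8176, 0.5757, 0.9542], [0.0, 0.0, 0.0, 1.0]]
wrist 68.46200362327932 318.1710218617496 243.54385908343895 [0.00434309 0.         0.         0.         0.        ]
[[1.0, -0.0004, 0.0017, 0.6235], [-0.0001, 0.9646, 0.2639, 0.0722], [-0.0017, -0.2639, 0.9646, 0.385], [0.0, 0.0, 0.0, 1.0]]
```

View pics/scene0.png

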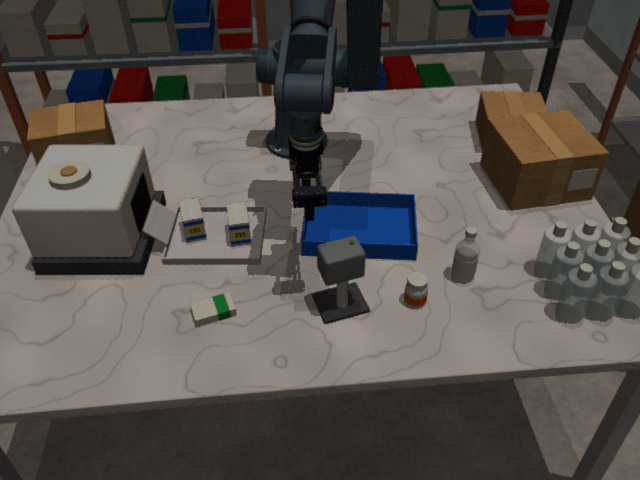

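View pics/side0.png

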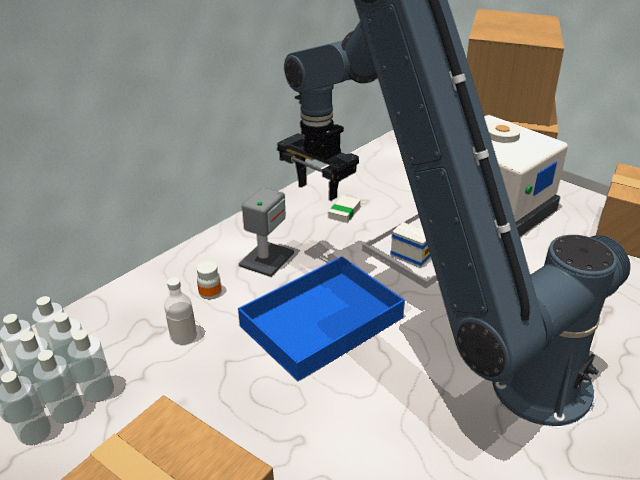

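View pics/wrist0.png

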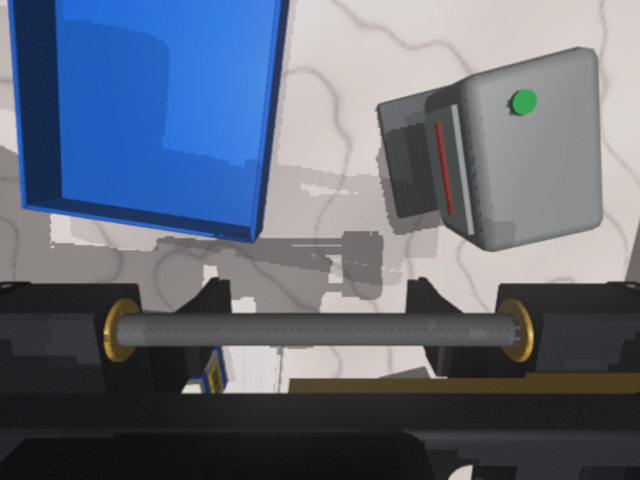

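```bash
cat > h.py <<'E'
import cv2,numpy as np
from rig import get_obs,camera
def K(c):
    f=240/np.tan(np.radians(c["vertical_fov"])/2); return np.array([[f,0,c["cx"]],[0,f,c["cy"]],[0,0,1.]])
F=np.diag([1,-1,-1.])
def ray(c,uv):
    p=cv2.undistortPoints(np.array(uv,float).reshape(-1,1,2),K(c),np.array(c["D"])).reshape(-1,2)
    d=np.c_[p[:,0],-p[:,1],-np.ones(len(p))]; T=np.array(c["T"]); return T[:3,3],d@T[:3,:3].T
def onz(c,uv,z):
    o,d=ray(c,uv); z=np.broadcast_to(z,len(d)); return o+d*((z-o[2])/d[:,2])[:,None]
def proj(c,P):
    T=np.array(c["T"]); p=(np.array(P,float)-T[:3,3])@T[:3,:3]; p=p@F
    return cv2.projectPoints(p.reshape(-1,1,3),np.zeros(3),np.zeros(3),K(c),np.array(c["D"]))[0].reshape(-1,2)
def crop(c,x0,y0,x1,y1,s,name):
    im=cv2.resize(c["pixels"][y0:y1,x0:x1],None,fx=s,fy=s,interpolation=cv2.INTER_CUBIC)
    for x in range((x0+19)//20*20,x1,20): cv2.line(im,((x-x0)*s,0),((x-x0)*s,6),(0,0,255),1); cv2.putText(im,str(x),((x-x0)*s,16),0,.35,(0,0,255))
    for y in range((y0+19)//20*20,y1,20): cv2.line(im,(0,(y-y0)*s),(6,(y-y0)*s),(0,0,255),1); cv2.putText(im,str(y),(8,(y-y0)*s+4),0,.35,(0,0,255))
    cv2.imwrite("pics/"+name,im)
E
python3 - <<'E'
from h import *
import pickle
c=camera("scene"); pickle.dump(c,open("scene.pkl","wb"))
crop(c,145,190,275,275,6,"c1.png")
crop(c,290,180,430,330,5,"c2.png")
E
```

```text
(no output)
```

View pics/c1.png

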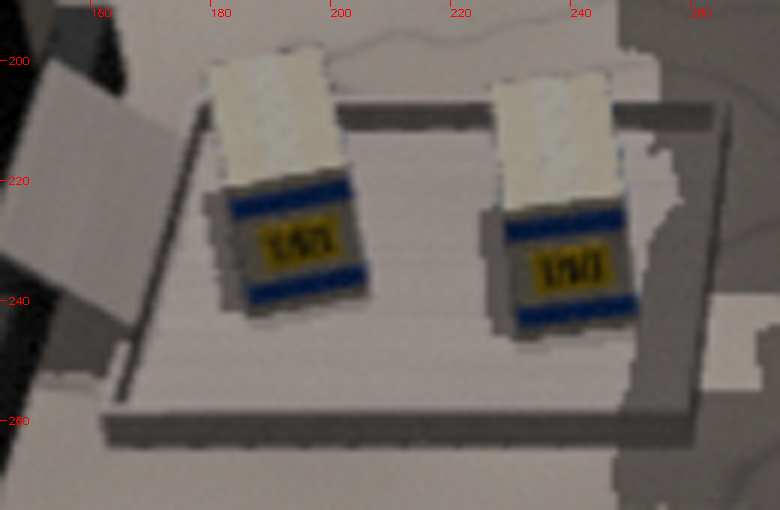

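View pics/c2.png

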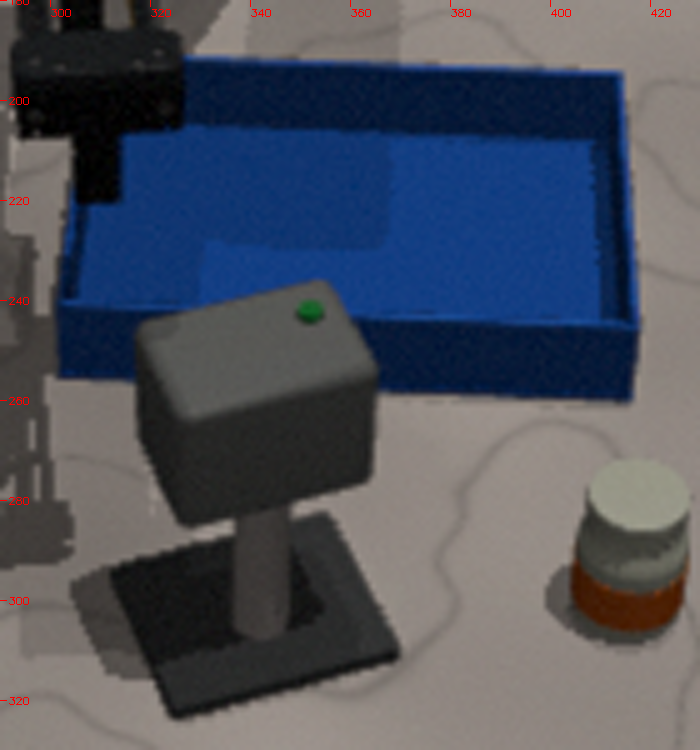

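```bash
cat > m.py <<'E'
from h import *
import pickle
c=pickle.load(open("scene.pkl","rb"))
def show(n,uv,z):
    p=onz(c,uv,z)
    print(n); print(np.round(p,4).tolist())
    if len(p)==4:
        e=np.diff(np.r_[p,p[:1]],axis=0)[:,:2]; print(" ctr",np.round(p.mean(0),4),"len",np.round(np.linalg.norm(e,axis=1),4),"ang",np.round(np.degrees(np.arctan2(e[:,1],e[:,0])),1))
show("L top",[(180,200.3),(199.2,197.8),(203.3,219.5),(182.5,221.5)],.085)
show("L bot",[(186.7,243),(205.8,239.5)],.005)
show("R top",[(226.7,203.7),(246.7,202),(249.2,224),(228.3,225.3)],.085)
show("R bot",[(230.8,246.7),(251.2,244.3)],.005)
show("tote rim",[(302,240),(417.6,244.4),(414.4,194.4)],.055)
show("tote bot",[(302,255.4),(416.4,260)],0)
show("foot",[(370,311),(325,323.6),(312,295),(356,282.6)],.012)
show("head",[(354.4,236),(365.6,254),(328,264),(317.4,245.6)],.19)
show("tray",[(161.7,258.7),(260.8,258.7),(266.3,207.2),(178.3,207.5)],.022)
show("jar",[(417,278)],.08)
E
python3 m.py
```

```text
L top
[[0.3957, -0.34, 0.085], [0.3897, -0.2876, 0.085], [0.4851, -0.2713, 0.085], [0.4879, -0.326, 0.085]]
 ctr [ 0.4396 -0.3062  0.085 ] len [0.0527 0.0968 0.0548 0.0933] ang [  96.5    9.7  -87.1 -171.4]
L bot
[[0.4857, -0.3273, 0.005], [0.4766, -0.2757, 0.005]]
R top
[[0.4237, -0.2106, 0.085], [0.4217, -0.1557, 0.085], [0.516, -0.149, 0.085], [0.5157, -0.2042, 0.085]]
 ctr [ 0.4693 -0.1799  0.085 ] len [0.055  0.0945 0.0552 0.0922] ang [  92.1    4.   -90.3 -176. ]
R bot
[[0.513, -0.2061, 0.005], [0.509, -0.1505, 0.005]]
tote rim
[[0.5603, -0.0121, 0.055], [0.608, 0.2897, 0.055], [0.3979, 0.3242, 0.055]]
tote bot
[[0.5619, -0.0139, 0.0], [0.6105, 0.2911, 0.0]]
foot
[[0.7867, 0.1382, 0.012], [0.8152, 0.025, 0.012], [0.72, 0.0011, 0.012], [0.6886, 0.1167, 0.012]]
 ctr [0.7526 0.0702 0.012 ] len [0.1168 0.0981 0.1197 0.1005] ang [ -75.9 -166.   105.2   12.3]
head
[[0.7065, 0.1056, 0.19], [0.7697, 0.123, 0.19], [0.7933, 0.0348, 0.19], [0.7308, 0.0163, 0.19]]
 ctr [0.7501 0.0699 0.19  ] len [0.0655 0.0913 0.0652 0.0925] ang [  15.4  -75.  -163.5  105.2]
tray
[[0.5599, -0.3844, 0.022], [0.5864, -0.1241, 0.022], [0.3726, -0.1047, 0.022], [0.3484, -0.3586, 0.022]]
 ctr [ 0.4668 -0.243   0.022 ] len [0.2617 0.2147 0.2551 0.213 ] ang [ 84.2 174.8 -95.4  -6.9]
jar
[[0.7521, 0.2556, 0.08]]
```

Call:
servo_tool(
  steps=[0.087,-0.06,-0.05,0,0.17,0.087,-0.12,-0.1,0,0.34,0.087,-0.18,-0.155,0,0.51,0.087,-0.18,-0.155,0,0.68,0.087,-0.18,-0.155,0,0.85,0.087,-0.18,-0.155,0,1.02,0.087,-0.18,-0.155,0,1.19,0.087,-0.18,-0.155,0,1.36,0.087,-0.18,-0.155,0,1.518,0.087,-0.18,-0.155,0,1.518,0.087,-0.18,-0.155,0,1.518],
  force=30,
)

```text
time: 1.58
position: [0.4699, -0.1799, 0.4047]
tool_rot: [1.0, 0.028, -0.0, -0.0]
ft_force: [0.1, -0.7, -0.3]
grip_width: 0.0872
```

```bash
python3 - <<'E'
from h import *
import pickle
fs=[]
for i in range(6):
    c=camera("wrist" if i<1 else "side")
    if i==0: w=c
    fs.append(get_obs()["ft_force"])
pickle.dump(w,open("wrist.pkl","wb")); pickle.dump(c,open("side.pkl","wb"))
print(np.round(fs,2).tolist(),np.mean(fs,0))
cv2.imwrite("pics/w1.png",w["pixels"])
cv2.imwrite("pics/s1.png",c["pixels"])
E
```

```text
[[0.12, -1.02, -0.56], [-0.19, -0.35, -0.01], [-1.12, 0.15, -0.29], [0.68, 0.89, -0.03], [0.28, 0.56, 0.1], [-0.98, 0.48, -0.32]] [-0.19957972  0.11712635 -0.18435242]
```

View pics/w1.png

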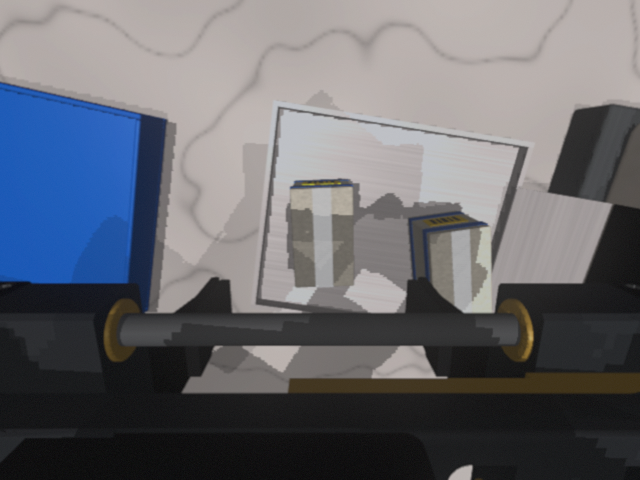

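View pics/s1.png

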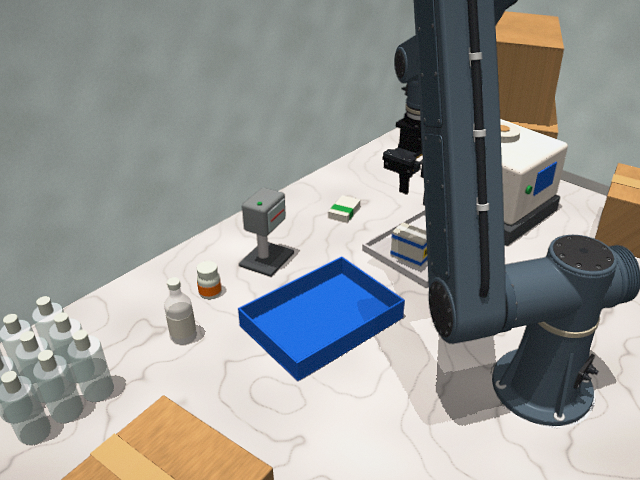

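```bash
python3 - <<'E'
from h import *
import pickle
w=pickle.load(open("wrist.pkl","rb")); c=pickle.load(open("side.pkl","rb"))
crop(w,250,90,540,320,2,"c3.png"); crop(w,270,165,500,310,3,"c3b.png")
crop(c,230,180,420,390,3,"c4.png")
E
```

```text
(no output)
```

View pics/c3b.png

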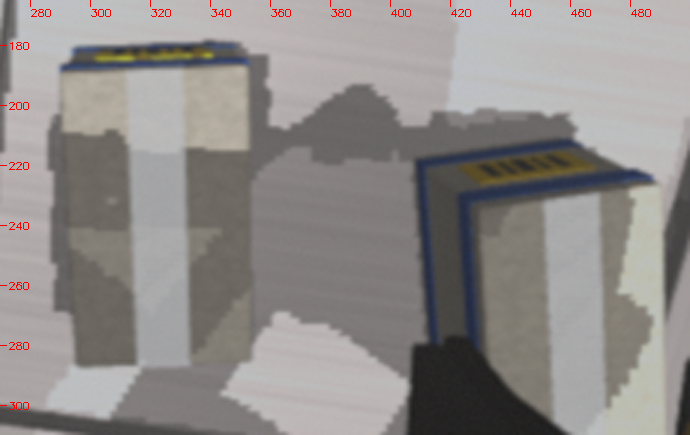

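View pics/c4.png

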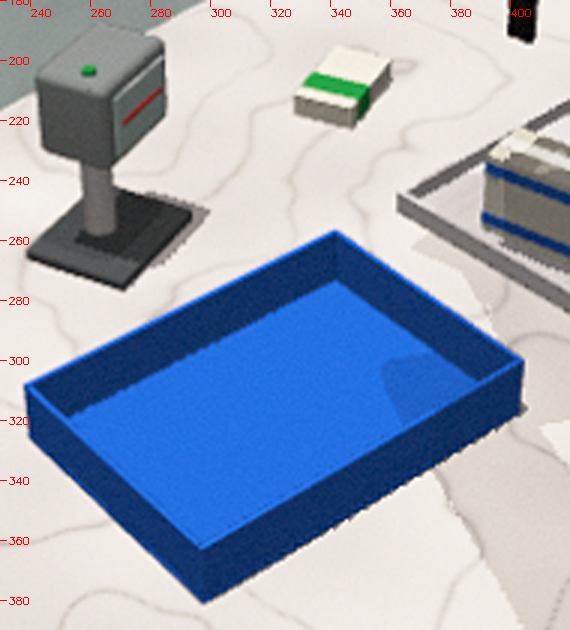

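```bash
cat > m2.py <<'E'
import m
from m import show
from h import *
import pickle
m.c=pickle.load(open("wrist.pkl","rb")); print("======")
show("R",[(290,187),(352.7,186),(353.3,285.7),(295,287.3)],.085)
show("L",[(423.3,230),(488.3,225.7),(491.7,265)],.085)
show("tray",[(277,103),(530,145),(258,303)],.022)
m.c=pickle.load(open("side.pkl","rb"))
show("tote",[(341.7,257.3),(404,299.3),(297.7,362.7),(238.3,308)],.055)
show("toteb",[(404,316.7),(297.7,380.7),(239.3,325.7)],0)
show("foot",[(230+122/3,180+290/3),(230+192/3,180+215/3),(230+27/3,180+256/3)],.012)
show("head",[(230+38/3,180+78/3),(230+113/3,180+100/3),(230+164/3,180+43/3)],.19)
E
python3 m2.py | sed -n '/=====/,$p'
```

```text
======
R
[[0.5068, -0.1539, 0.085], [0.5106, -0.2069, 0.085], [0.4204, -0.2148, 0.085], [0.4159, -0.1616, 0.085]]
 ctr [ 0.4634 -0.1843  0.085 ] len [0.0531 0.0905 0.0534 0.0913] ang [ -85.9 -175.    94.9    4.8]
L
[[0.4759, -0.2716, 0.085], [0.4828, -0.3275, 0.085], [0.4472, -0.3372, 0.085]]
tray
[[0.5793, -0.134, 0.022], [0.554, -0.3854, 0.022], [0.3685, -0.1178, 0.022]]
tote
[[0.555, -0.0112, 0.055], [0.3452, 0.0183, 0.055], [0.3908, 0.3213, 0.055], [0.6052, 0.2881, 0.055]]
 ctr [0.4741 0.1541 0.055 ] len [0.2119 0.3064 0.2169 0.3036] ang [172.   81.4  -8.8 -99.5]
toteb
[[0.3433, 0.0136, 0.0], [0.393, 0.3212, 0.0], [0.608, 0.2888, 0.0]]
foot
[[0.6726, 0.1233, 0.012], [0.7025, 0.0076, 0.012], [0.7671, 0.1443, 0.012]]
head
[[0.75, 0.1287, 0.19], [0.6811, 0.1121, 0.19], [0.7125, 0.0231, 0.19]]
```

Call:
servo_tool(
  steps=[0.087,-0.005,0.003,0.04,-0.023,0.087,-0.005,0.003,0.08,-0.023,0.087,-0.005,0.003,0.11,-0.023,0.087,-0.005,0.003,0.14,-0.023,0.087,-0.005,0.003,0.165,-0.023,0.087,-0.005,0.003,0.186,-0.023,0.087,-0.005,0.003,0.186,-0.023],
  force=40,
)

```text
time: 2.75
position: [0.4648, -0.183, 0.2175]
tool_rot: [0.999, 0.038, -0.001, -0.001]
ft_force: [-0.0, 0.1, 0.6]
grip_width: 0.0867
```

```bash
python3 - <<'E'
from h import *
w=camera("wrist"); cv2.imwrite("pics/w2.png",w["pixels"])
E
```

```text
(no output)
```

View pics/w2.png

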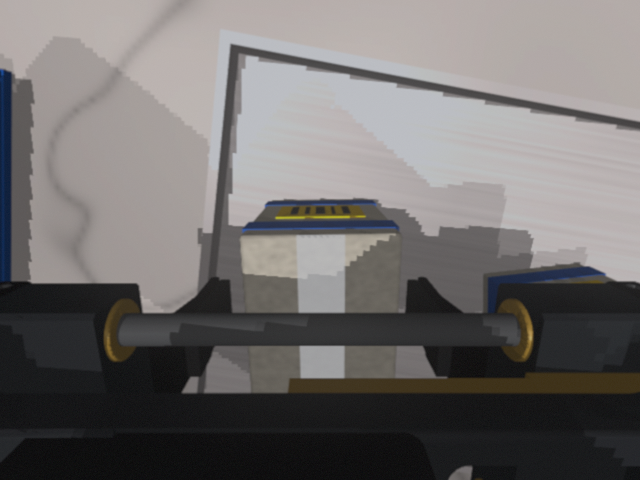

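The carton sits centred between the open fingers (columns 243–399 against fingers at about 230 and 408). I'll close and lift it.

Call:
servo_tool(
  steps=[0.04,0,0,0,0,0.04,0,0,0,0,0.04,0,0,0,0,0.04,0,0,0,0,0.04,0,0,0,0,0.04,0,0,-0.01,0,0.04,0,0,-0.03,0,0.04,0,0,-0.055,0,0.04,0,0,-0.08,0,0.04,0,0,-0.09,0,0.04,0,0,-0.09,0,0.04,0,0,-0.09,0],
  force=40,
)

```text
time: 4.3
position: [0.4647, -0.183, 0.3079]
tool_rot: [0.999, 0.038, -0.001, -0.001]
ft_force: [-0.2, 0.2, -4.6]
grip_width: 0.0539
```

```bash
python3 - <<'E'
from h import *
fs=[];ts=[]
for i in range(12):
    c=camera("wrist" if i%2 else "side"); o=get_obs(); fs.append(o["ft_force"]); ts.append(o["joint_torque"])
    if i==0: cv2.imwrite("pics/s2.png",c["pixels"])
print(np.round(fs,2)[:,2].tolist(),np.mean(fs,0),np.std(fs,0)); print(o["time"],o["position"],o["grip_width"],np.mean(ts,0).round(2))
cv2.imwrite("pics/w3.png",c["pixels"])
E
```

```text
[-2.86, -3.97, -3.76, -3.61, -3.77, -3.85, -3.96, -3.69, -3.85, -3.71, -4.22, -3.06] [-0.19113826  0.14193283 -3.69159849] [0.34712476 0.19184301 0.36468407]
4.9 [ 0.46514938 -0.18320809  0.30873316] 0.053911657398210765 [ 1.000e-02 -3.853e+01 -1.188e+01  5.000e-02 -3.000e-02 -0.000e+00]
```

View pics/w3.png

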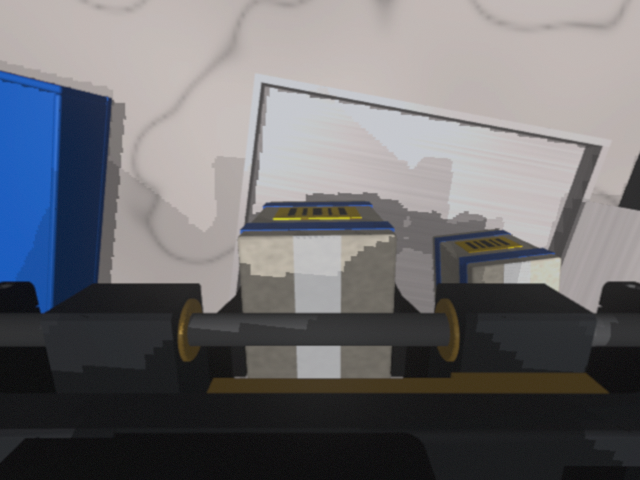

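Call:
servo_tool(
  steps=[0.04,0.001,-0.01,0,0.01,0.04,0.005,-0.035,0,0.02,0.04,0.009,-0.07,0,0.04,0.04,0.015,-0.11,0,0.06,0.04,0.02,-0.155,0,0.09,0.04,0.026,-0.2,0,0.115,0.04,0.033,-0.25,0,0.145,0.04,0.039,-0.295,0,0.17,0.04,0.044,-0.335,0,0.195,0.04,0.049,-0.37,0,0.215,0.04,0.052,-0.395,0,0.23,0.04,0.053,-0.404,0,0.234],
)

```text
time: 6.4
position: [0.4867, 0.2253, 0.3087]
tool_rot: [0.997, -0.078, -0.0, -0.0]
ft_force: [0.6, 0.0, -3.3]
grip_width: 0.0539
```

Call:
servo_tool(
  steps=[0.04,0,0,0,0,0.04,0,0,0,0],
)

```text
time: 6.65
position: [0.4872, 0.2228, 0.3086]
tool_rot: [0.997, -0.079, -0.0, 0.0]
ft_force: [-0.3, 0.5, -2.8]
grip_width: 0.0538
```

```bash
python3 - <<'E'
from h import *
w=camera("wrist"); s=camera("scene"); cv2.imwrite("pics/w4.png",w["pixels"]); crop(s,280,150,440,330,4,"s4.png")
import pickle; pickle.dump(w,open("w4.pkl","wb"))
print(get_obs()["position"],get_obs()["tool_rot"])
E
```

```text
[0.48743057 0.22268788 0.30874311] [ 9.96820136e-01 -7.96840783e-02 -1.93624111e-04  1.64201518e-04]
```

View pics/w4.png

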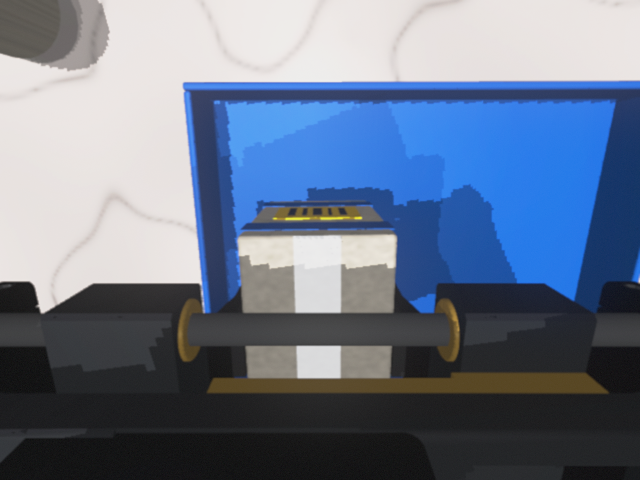

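View pics/s4.png

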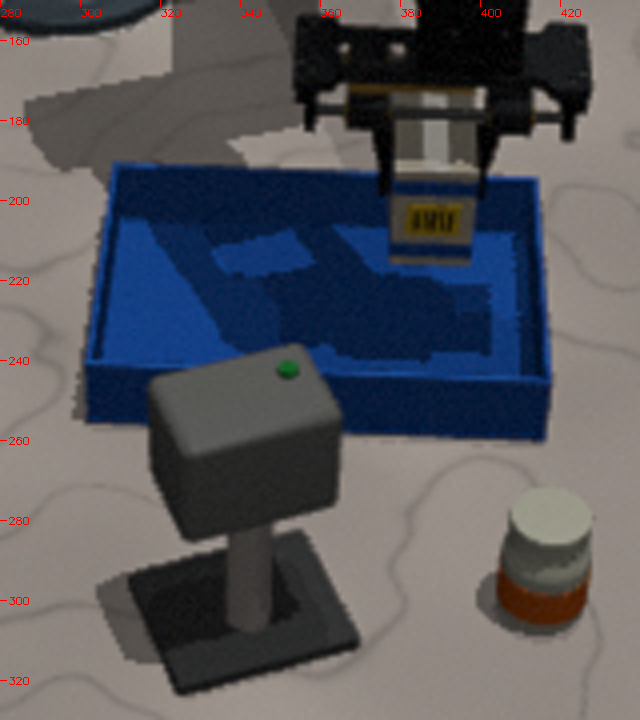

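```bash
python3 - <<'E'
from h import *
import pickle
w=pickle.load(open("w4.pkl","rb"))
p=onz(w,[(185,84),(202,300),(635,82)],.055); print(p.round(4))
x=np.array([.988,-.156]);y=np.array([.156,.988])
print("ctr from corner",p[0,:2]-.11*x-.155*y); print(onz(w,[(203,300)],.055)@[0,0,0])
E
```

```text
[[0.6068 0.2859 0.055 ]
 [0.4652 0.3108 0.055 ]
 [0.5641 0.0142 0.055 ]]
ctr from corner [0.47392453 0.14992692]
[0.]
```

Call:
servo_tool(
  steps=[0.04,0,0,0.01,0,0.04,0,0,0.03,0,0.04,0,0,0.05,0,0.04,0,0,0.068,0,0.04,0,0,0.08,0,0.04,0,0,0.086,0,0.04,0,0,0.089,0,0.04,0,0,0.09,0,0.04,0,0,0.091,0,0.04,0,0,0.091,0],
)

```text
time: 8.0
position: [0.4874, 0.2236, 0.2191]
tool_rot: [0.997, -0.079, 0.001, -0.0]
ft_force: [-0.9, -0.7, 5.9]
grip_width: 0.0539
```

Call:
servo_tool(
  steps=[0.06,0,0,0,0,0.075,0,0,0,0,0.08,0,0,0,0,0.08,0,0,0,0,0.08,0,0,-0.03,0,0.08,0,0,-0.08,0,0.08,0,0,-0.13,0,0.087,0,0,-0.13,0],
)

```text
time: 9.0
position: [0.4887, 0.224, 0.3517]
tool_rot: [0.997, -0.079, 0.005, -0.001]
ft_force: [-0.3, -0.3, 0.6]
grip_width: 0.0832
```

```bash
python3 - <<'E'
from h import *
w=camera("wrist"); cv2.imwrite("pics/w5.png",w["pixels"])
o=get_obs(); print(o["position"],o["tool_rot"],o["time"])
E
```

```text
[0.48775019 0.22376708 0.34953476] [ 9.96877486e-01 -7.89314677e-02  2.15823602e-03 -6.65384206e-04] 9.05
```

View pics/w5.png

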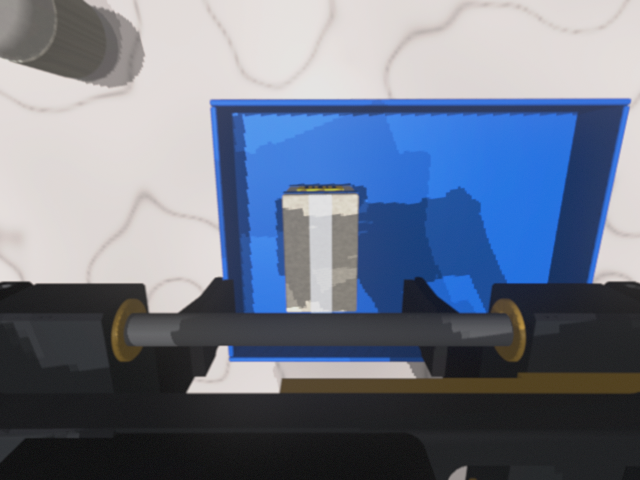

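Call:
servo_tool(
  steps=[0.087,0.003,0.04,-0.03,-0.03,0.087,0.006,0.09,-0.06,-0.06,0.087,0.009,0.145,-0.06,-0.09,0.087,0.013,0.2,-0.06,-0.13,0.087,0.016,0.255,-0.06,-0.17,0.087,0.02,0.31,-0.06,-0.2,0.087,0.023,0.365,-0.06,-0.24,0.087,0.027,0.42,-0.06,-0.27,0.087,0.03,0.465,-0.06,-0.3,0.087,0.0325,0.5,-0.06,-0.332,0.087,0.0325,0.51,-0.06,-0.332,0.087,0.0325,0.51,-0.06,-0.332],
)

```text
time: 10.55
position: [0.4388, -0.2848, 0.4065]
tool_rot: [0.996, 0.086, -0.001, -0.001]
ft_force: [-0.5, 0.5, -0.0]
grip_width: 0.0871
```

Call:
servo_tool(
  steps=[0.087,0,0,0,0,0.087,0,0,0,0],
)

```text
time: 10.8
position: [0.4393, -0.2838, 0.4077]
tool_rot: [0.996, 0.088, -0.0, -0.0]
ft_force: [0.8, 0.8, 0.3]
grip_width: 0.0869
```

```bash
python3 - <<'E'
from h import *
import pickle
w=camera("wrist"); cv2.imwrite("pics/w6.png",w["pixels"]); pickle.dump(w,open("w6.pkl","wb"))
crop(w,230,140,480,310,3,"w6c.png")
o=get_obs(); print(o["position"],o["tool_rot"],o["time"])
E
```

```text
[ 0.43931888 -0.28396115  0.40781812] [ 9.96162198e-01  8.75262727e-02 -5.40942220e-05 -1.56318820e-04] 10.85
```

View pics/w6.png

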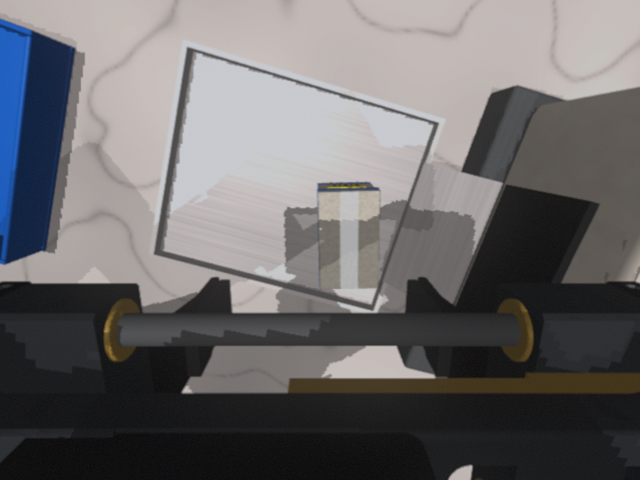

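View pics/w6c.png

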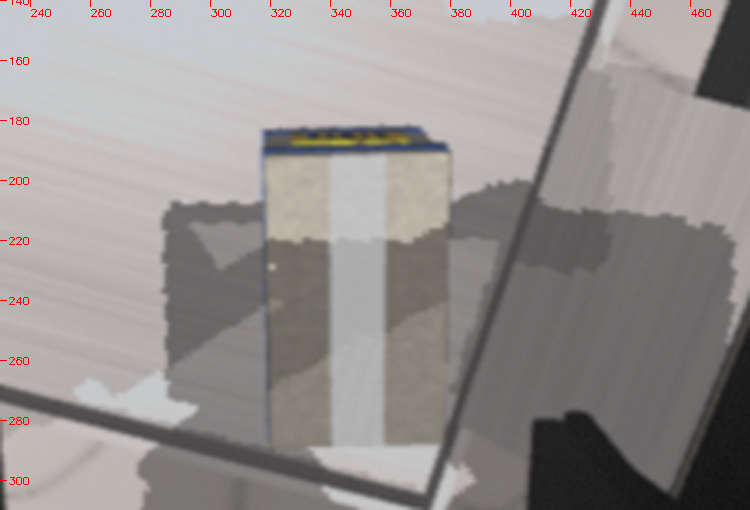

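```bash
python3 - <<'E' | sed -n '/=====/,$p'
import m
from m import show
from h import *
import pickle
m.c=pickle.load(open("w6.pkl","rb")); print("=====")
show("L",[(318,190.7),(379.7,189.7),(379,288.7),(320,289)],.085)
show("tray",[(185,42),(443,120),(375,308),(155,254)],.022)
show("machine pts z0.24",[(600,205),(640,90)],.24)
show("machine pts z0",[(463,172),(517,87)],.03)
E
```

```text
=====
L
[[0.4734, -0.2772, 0.085], [0.4835, -0.3291, 0.085], [0.3943, -0.3485, 0.085], [0.3844, -0.2948, 0.085]]
 ctr [ 0.4339 -0.3124  0.085 ] len [0.0529 0.0912 0.0546 0.0907] ang [ -79.  -167.7  100.4   11.2]
tray
[[0.58, -0.1324, 0.022], [0.5554, -0.3872, 0.022], [0.3466, -0.3652, 0.022], [0.3674, -0.1158, 0.022]]
 ctr [ 0.4624 -0.2502  0.022 ] len [0.256  0.2099 0.2502 0.2132] ang [-95.5 174.   85.2  -4.5]
machine pts z0.24
[[0.5066, -0.3928, 0.24], [0.5519, -0.3907, 0.24]]
machine pts z0
[[0.5104, -0.4174, 0.03], [0.5947, -0.4451, 0.03]]
```

Call:
servo_tool(
  steps=[0.084,-0.01,0.0175,0.01,-0.016,0.084,-0.01,0.0175,0.04,-0.016,0.084,-0.01,0.0175,0.075,-0.016,0.084,-0.01,0.0175,0.105,-0.016,0.084,-0.01,0.0175,0.125,-0.016,0.084,-0.01,0.0175,0.125,-0.016,0.084,-0.01,0.0175,0.125,-0.016],
)

```text
time: 11.72
position: [0.4327, -0.3041, 0.2835]
tool_rot: [0.995, 0.095, 0.0, 0.001]
ft_force: [0.2, 0.0, 0.6]
grip_width: 0.0839
```

```bash
python3 - <<'E'
from h import *
import pickle
w=camera("wrist"); s=camera("scene"); cv2.imwrite("pics/w7.png",w["pixels"])
crop(s,100,110,280,280,4,"s7.png")
o=get_obs(); print(o["position"],o["tool_rot"],o["time"])
E
```

```text
[ 0.43273796 -0.30420877  0.28389431] [9.95483463e-01 9.49274918e-02 7.36204081e-04 9.50637185e-04] 11.825
```

View pics/w7.png

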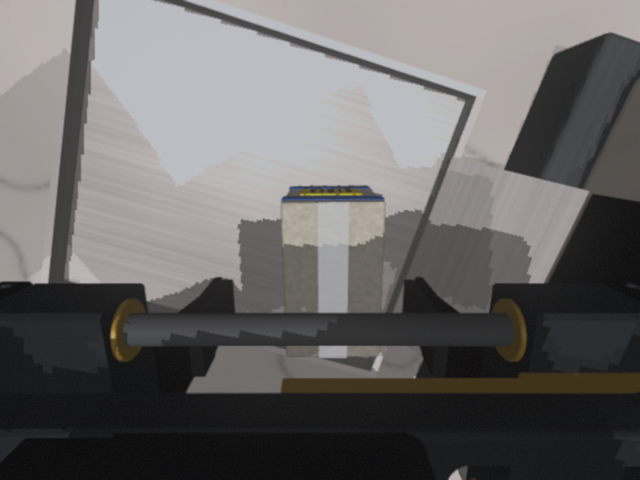

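View pics/s7.png

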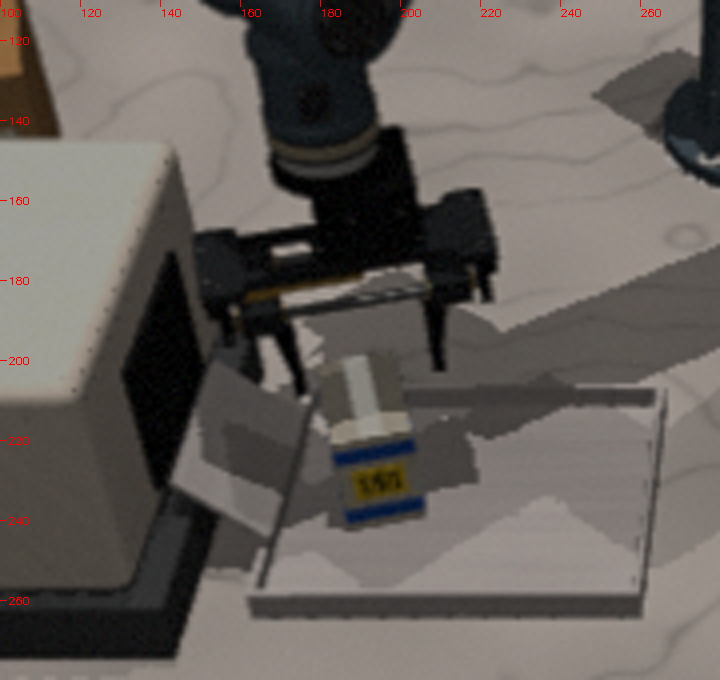

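Call:
servo_tool(
  steps=[0.084,0,-0.002,0.01,0,0.084,0,-0.002,0.025,0,0.084,0,-0.002,0.04,0,0.084,0,-0.002,0.05,0,0.084,0,-0.002,0.056,0,0.084,0,-0.002,0.056,0],
)

```text
time: 12.58
position: [0.4319, -0.3021, 0.2261]
tool_rot: [0.996, 0.095, -0.0, -0.0]
ft_force: [0.1, 0.8, -0.3]
grip_width: 0.0841
```

```bash
python3 - <<'E'
from h import *
w=camera("wrist"); cv2.imwrite("pics/w8.png",w["pixels"])
o=get_obs(); print(o["position"],o["ft_force"],o["time"])
E
```

```text
[ 0.43196752 -0.30219197  0.22656402] [-0.07148661 -0.73292147 -0.12343344] 12.625
```

View pics/w8.png

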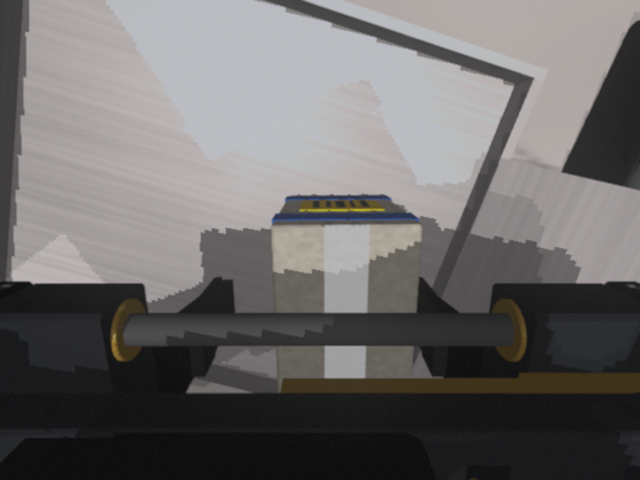

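Call:
servo_tool(
  steps=[0.077,0,0,0,0,0.077,0,0,0,0,0.077,0,0,0.004,0,0.077,0,0,0.009,0,0.077,0,0,0.009,0,0.075,0,0,0.009,0,0.072,0,0,0.009,0,0.069,0,0,0.009,0,0.066,0,0,0.009,0,0.063,0,0,0.009,0,0.06,0,0,0.009,0,0.057,0,0,0.009,0],
)

```text
time: 14.12
position: [0.432, -0.3021, 0.2178]
tool_rot: [0.995, 0.095, 0.0, 0.0]
ft_force: [0.1, 0.0, -0.1]
grip_width: 0.0584
```

```bash
python3 - <<'E'
from h import *
w=camera("wrist"); cv2.imwrite("pics/w9.png",w["pixels"])
o=get_obs(); print(o["position"],o["ft_force"],o["time"],o["grip_width"])
E
```

```text
[ 0.43195236 -0.30212027  0.21775197] [ 0.01254102 -1.32149671 -0.10599411] 14.175 0.05791905940977483
```

View pics/w9.png

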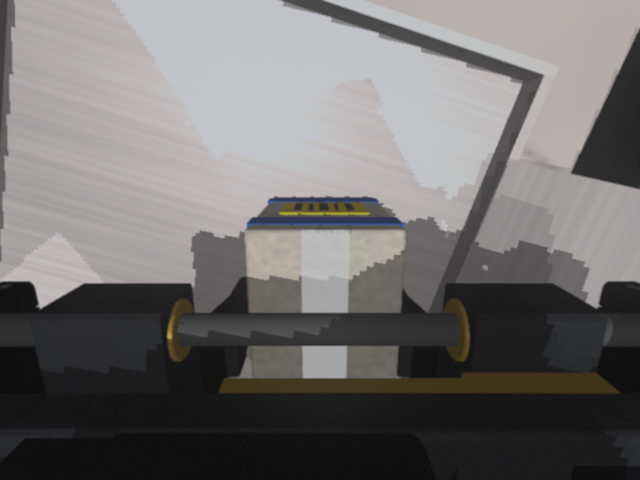

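The carton slid upright to the middle (columns 247–404). Next I'll grip it, lift it and weigh it.

Call:
servo_tool(
  steps=[0.04,0,0,0,0,0.04,0,0,0,0,0.04,0,0,0,0,0.04,0,0,-0.01,0,0.04,0,0,-0.03,0,0.04,0,0,-0.055,0,0.04,0,0,-0.08,0,0.04,0,0,-0.095,0,0.04,0,0,-0.1,0,0.04,0,0,-0.1,0,0.04,0,0,-0.1,0],
  force=40,
)

```text
time: 15.55
position: [0.4317, -0.3019, 0.3169]
tool_rot: [0.996, 0.095, -0.001, -0.001]
ft_force: [0.5, -0.0, -1.4]
grip_width: 0.0536
```

```bash
python3 - <<'E'
from h import *
fs=[];ts=[]
for i in range(12):
    c=camera("wrist"); o=get_obs(); fs.append(o["ft_force"]); ts.append(o["joint_torque"])
print(np.round(fs,2)[:,2].tolist(),np.mean(fs,0),np.std(fs,0)); print(o["time"],o["position"],o["tool_rot"],o["grip_width"],np.mean(ts,0).round(2))
cv2.imwrite("pics/w10.png",c["pixels"])
E
```

```text
[-0.92, -2.43, -1.01, -2.1, -0.82, -0.84, -1.42, -2.18, -0.67, -1.08, -1.1, -1.73] [-0.01724136 -0.1480442  -1.35878709] [0.47154063 0.69285087 0.57720825]
16.15 [ 0.43194795 -0.30213926  0.31777777] [9.95501639e-01 9.47443126e-02 3.23072969e-05 2.13754119e-05] 0.05370153100908539 [ 0.000e+00 -3.909e+01 -1.258e+01  6.000e-02 -1.000e-02 -0.000e+00]
```

View pics/w10.png

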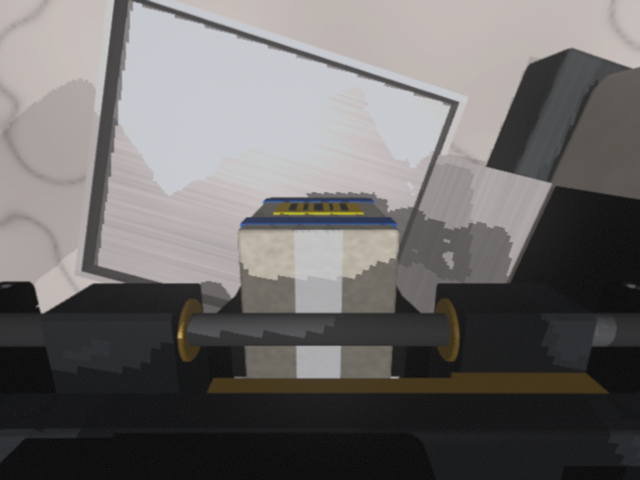

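Call:
servo_tool(
  steps=[0.04,0.003,-0.01,0,0.01,0.04,0.01,-0.035,0,0.03,0.04,0.019,-0.07,0,0.06,0.04,0.03,-0.11,0,0.1,0.04,0.043,-0.155,0,0.14,0.04,0.055,-0.2,0,0.18,0.04,0.068,-0.245,0,0.225,0.04,0.079,-0.285,0,0.265,0.04,0.088,-0.32,0,0.3,0.04,0.096,-0.348,0,0.325,0.04,0.101,-0.366,0,0.34,0.04,0.103,-0.372,0,0.347],
)

```text
time: 17.65
position: [0.4624, 0.084, 0.3178]
tool_rot: [0.997, -0.078, -0.0, -0.0]
ft_force: [0.7, -0.2, -1.5]
grip_width: 0.0537
```

Call:
servo_tool(
  steps=[0.04,0,0,0,0,0.04,0,0,0,0],
)

```text
time: 17.9
position: [0.4629, 0.0821, 0.3177]
tool_rot: [0.997, -0.079, -0.0, 0.0]
ft_force: [0.1, -0.4, -1.6]
grip_width: 0.0536
```

```bash
python3 - <<'E'
from h import *
import pickle
w=camera("wrist"); cv2.imwrite("pics/w11.png",w["pixels"]); pickle.dump(w,open("w11.pkl","wb"))
o=get_obs(); print(o["position"],o["tool_rot"],o["time"])
E
```

```text
[0.46291013 0.08199318 0.31773756] [ 9.96873245e-01 -7.90172158e-02 -7.77999715e-05  7.86341514e-05] 17.95
```

View pics/w11.png

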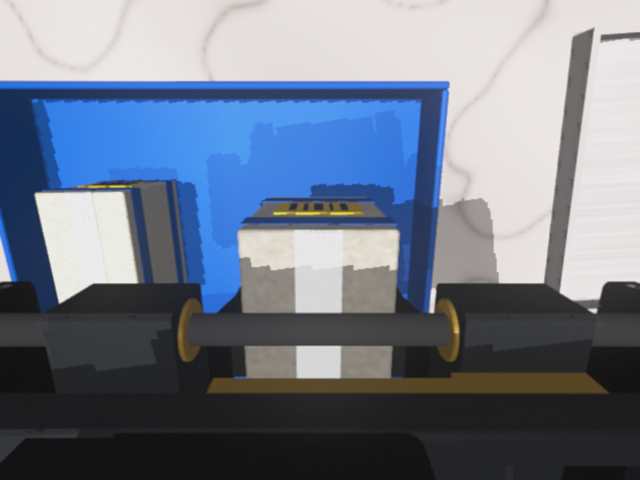

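Call:
servo_tool(
  steps=[0.04,0,0,0.01,0,0.04,0,0,0.03,0,0.04,0,0,0.055,0,0.04,0,0,0.075,0,0.04,0,0,0.088,0,0.04,0,0,0.095,0,0.04,0,0,0.098,0,0.04,0,0,0.099,0,0.04,0,0,0.1,0,0.04,0,0,0.1,0],
)

```text
time: 19.2
position: [0.463, 0.0827, 0.2181]
tool_rot: [0.997, -0.078, 0.0, -0.0]
ft_force: [0.2, -0.1, -1.6]
grip_width: 0.0537
```

Call:
servo_tool(
  steps=[0.04,0,0,0.001,0,0.04,0,0,0.001,0],
)

```text
time: 19.45
position: [0.463, 0.0826, 0.2177]
tool_rot: [0.997, -0.079, 0.001, -0.0]
ft_force: [-1.0, -0.4, 7.0]
grip_width: 0.054
```

Contact, 7 N upward. I'll let go and rise.

Call:
servo_tool(
  steps=[0.06,0,0,0,0,0.07,0,0,0,0,0.076,0,0,0,0,0.076,0,0,0,0,0.076,0,0,-0.02,0,0.076,0,0,-0.06,0,0.076,0,0,-0.11,0,0.08,0,0,-0.15,0,0.087,0,0,-0.15,0,0.087,0,0,-0.15,0],
)

```text
time: 20.7
position: [0.4624, 0.0827, 0.3662]
tool_rot: [0.997, -0.079, -0.001, 0.0]
ft_force: [-0.8, 0.5, 0.8]
grip_width: 0.0859
```

Call:
servo_tool(
  steps=[0.087,0.01,-0.04,-0.04,0,0.087,0.01,-0.08,-0.04,0,0.087,0.01,-0.08,-0.04,0,0.087,0.01,-0.08,-0.04,0],
)

```text
time: 21.2
position: [0.4847, 0.1598, 0.4049]
tool_rot: [0.997, -0.078, -0.002, 0.001]
ft_force: [0.2, 0.4, -0.1]
grip_width: 0.0869
```

```bash
python3 - <<'E'
from h import *
import pickle
w=camera("wrist"); cv2.imwrite("pics/w12.png",w["pixels"]); pickle.dump(w,open("w12.pkl","wb"))
s=camera("side"); cv2.imwrite("pics/s12.png",s["pixels"])
o=get_obs(); print(o["position"],o["tool_rot"],o["time"])
E
```

```text
[0.48490139 0.15928089 0.40544976] [ 9.96873804e-01 -7.89931495e-02 -1.58321749e-03  4.40849508e-04] 21.3
```

View pics/w12.png

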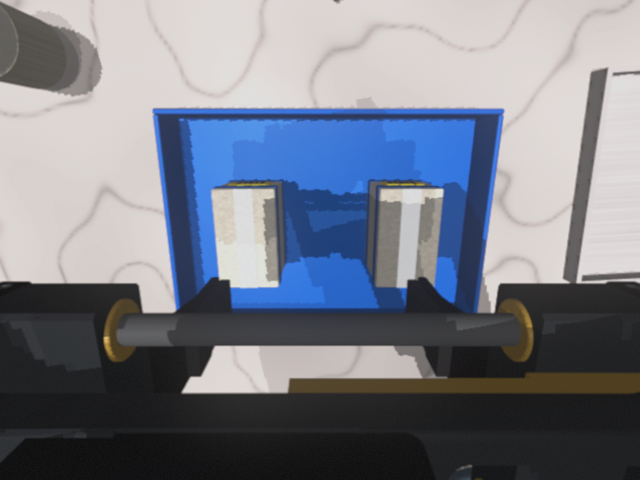

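View pics/s12.png

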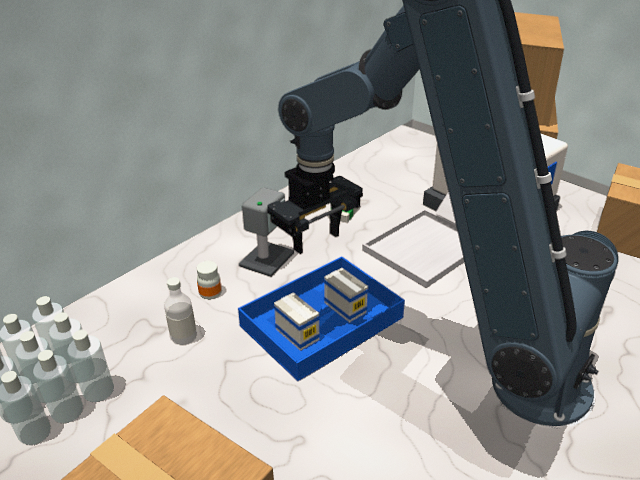

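```bash
python3 - <<'E' | sed -n '/=====/,$p'
import m
from m import show
from h import *
import pickle
m.c=pickle.load(open("w12.pkl","rb")); print("=====")
show("R",[(211.5,188),(275.5,188),(279.5,287),(218,287)],.085)
show("L",[(377,187),(443,187),(437.5,287),(374.5,286.5)],.085)
show("tote",[(153,110),(503,110)],.055)
E
```

```text
=====
R
[[0.5343, 0.2428, 0.085], [0.5259, 0.1892, 0.085], [0.4366, 0.2026, 0.085], [0.4454, 0.2582, 0.085]]
 ctr [0.4856 0.2232 0.085 ] len [0.0542 0.0903 0.0563 0.0902] ang [-99.  171.5  81.   -9.9]
L
[[0.5133, 0.1041, 0.085], [0.5045, 0.0489, 0.085], [0.414, 0.0595, 0.085], [0.4235, 0.1165, 0.085]]
 ctr [0.4638 0.0823 0.085 ] len [0.0559 0.0911 0.0577 0.0906] ang [-99.  173.3  80.5  -7.9]
tote
[[0.6067, 0.2868, 0.055], [0.5587, -0.0171, 0.055]]
```

Call:
servo_tool(
  steps=[0.08,-0.004,-0.03,0.02,0,0.08,-0.008,-0.0635,0.04,0,0.08,-0.008,-0.0635,0.07,0,0.08,-0.008,-0.0635,0.1,0,0.08,-0.008,-0.0635,0.13,0,0.08,-0.008,-0.0635,0.155,0,0.08,-0.008,-0.0635,0.175,0,0.08,-0.008,-0.0635,0.186,0,0.08,-0.008,-0.0635,0.186,0],
)

```text
time: 22.42
position: [0.4872, 0.2234, 0.22]
tool_rot: [0.997, -0.079, -0.001, 0.0]
ft_force: [-0.1, -0.8, 0.4]
grip_width: 0.08
```

Call:
servo_tool(
  steps=[0.065,0,0,0,0,0.055,0,0,0,0,0.04,0,0,0,0,0.04,0,0,0,0,0.04,0,0,0,0,0.04,0,0,-0.01,0,0.04,0,0,-0.03,0,0.04,0,0,-0.06,0,0.04,0,0,-0.09,0,0.04,0,0,-0.11,0,0.04,0,0,-0.115,0,0.04,0,0,-0.115,0],
  force=40,
)

```text
time: 23.92
position: [0.487, 0.224, 0.3354]
tool_rot: [0.997, -0.079, -0.0, 0.0]
ft_force: [0.1, 0.5, -3.2]
grip_width: 0.0538
```

```bash
python3 - <<'E'
from h import *
import pickle
fs=[]
for i in range(10):
    w=camera("wrist"); o=get_obs(); fs.append(o["ft_force"][2])
print(np.mean(fs),o["position"],o["tool_rot"],o["time"],o["grip_width"])
cv2.imwrite("pics/w13.png",w["pixels"])
E
```

```text
-3.9670686204828782 [0.48735577 0.22404071 0.3354953 ] [ 9.96911930e-01 -7.85273701e-02 -2.29215393e-04  6.30599563e-05] 24.425 0.05389383609748835
```

View pics/w13.png

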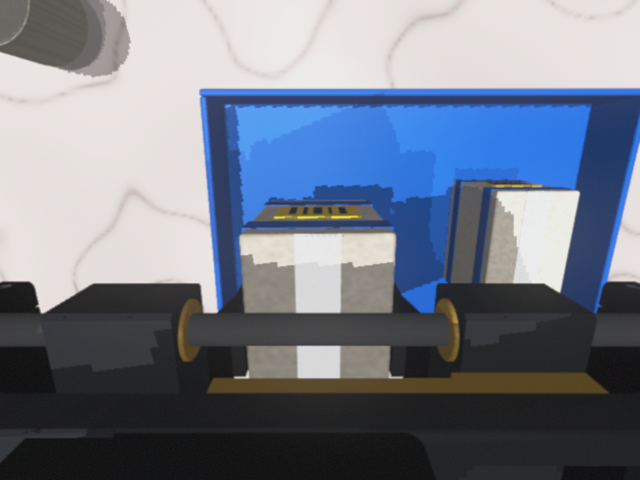

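```bash
python3 - <<'E'
from h import *
import pickle
s=pickle.load(open("scene.pkl","rb")); d=pickle.load(open("side.pkl","rb")); w=dict(pickle.load(open("wrist.pkl","rb")))
w["T"]=[[1.0,-0.0004,0.0017,0.6235],[-0.0001,0.9646,0.2639,0.0722],[-0.0017,-0.2639,0.9646,0.385],[0,0,0,1.]]
def tri(obs):
    A=np.zeros((3,3));b=np.zeros(3)
    for c,uv in obs:
        o,r=ray(c,[uv]); r=r[0]/np.linalg.norm(r[0]); P=np.eye(3)-np.outer(r,r); A+=P;b+=P@o
    return np.linalg.solve(A,b)
b=[(s,(352,242.2)),(d,(259.3,203.3)),(w,(523,102))]
p=tri(b); print("btn",p,[ (proj(c,[p])[0]-uv).round(1) for c,uv in b])
for i in range(3): print(tri([b[j] for j in range(3) if j!=i]))
for c,n in((s,"scene"),(d,"side"),(w,"wrist")): pass
print("wrist head top z.19", onz(w,[(582,48),(601,225),(492,250),(470,75)],.19).round(4))
# tote corner cross-check
b=[(s,(417.6,244.4)),(d,(238.3,308))]; p=tri(b); print("tote +x+y",p)
b=[(s,(302,240)),(d,(341.7,257.3))]; p=tri(b); print("tote +x-y",p)
E
```

```text
btn [0.72799727 0.09546479 0.19095596] [array([-0.7, -0. ]), array([-0.3,  0.1]), array([ 0.1, -2.3])]
[0.72826495 0.09435928 0.19055258]
[0.72832843 0.09575667 0.19082084]
[0.72753911 0.09626838 0.19107311]
wrist head top z.19 [[0.7539 0.1193 0.19  ]
 [0.7823 0.0297 0.19  ]
 [0.7231 0.015  0.19  ]
 [0.6999 0.1072 0.19  ]]
tote +x+y [0.60628016 0.28889378 0.05422282]
tote +x-y [ 0.55703846 -0.01263658  0.05272677]
```

Call:
servo_tool(
  steps=[0.04,0.003,0.004,0,-0.01,0.04,0.012,0.013,0,-0.03,0.04,0.026,0.028,0,-0.07,0.04,0.044,0.047,0,-0.12,0.04,0.063,0.068,0,-0.17,0.04,0.083,0.089,0.002,-0.22,0.04,0.103,0.11,0.004,-0.27,0.04,0.12,0.128,0.006,-0.32,0.04,0.134,0.143,0.008,-0.36,0.04,0.145,0.155,0.01,-0.39,0.04,0.151,0.162,0.011,-0.405,0.04,0.153,0.164,0.011,-0.41],
)

```text
time: 25.92
position: [0.6129, 0.0376, 0.3246]
tool_rot: [0.992, 0.126, -0.0, -0.0]
ft_force: [1.0, -0.5, -4.5]
grip_width: 0.0536
```

Call:
servo_tool(
  steps=[0.04,0,0,0,0,0.04,0,0,0,0,0.04,0,0,0,0],
)

```text
time: 26.3
position: [0.6126, 0.0386, 0.3249]
tool_rot: [0.992, 0.126, -0.0, -0.0]
ft_force: [-0.0, -0.2, -3.5]
grip_width: 0.0535
```

```bash
python3 - <<'E'
from h import *
import pickle
w=camera("wrist"); s=camera("scene"); d=camera("side"); o=get_obs(); print(o["position"],o["tool_rot"],o["time"],o["grip_width"],o["ft_force"])
pickle.dump((w,s,d),open("fin.pkl","wb"))
cv2.imwrite("pics/w14.png",w["pixels"]); crop(s,270,140,430,330,4,"s14.png"); crop(d,180,110,420,390,3,"d14.png")
E
```

```text
[0.61267922 0.03839211 0.32482122] [ 9.91995981e-01  1.26269448e-01 -1.41307400e-05 -1.80661600e-06] 26.45 0.05376272168802423 [ 0.27880362 -0.44236331 -4.0569926 ]
```

View pics/w14.png

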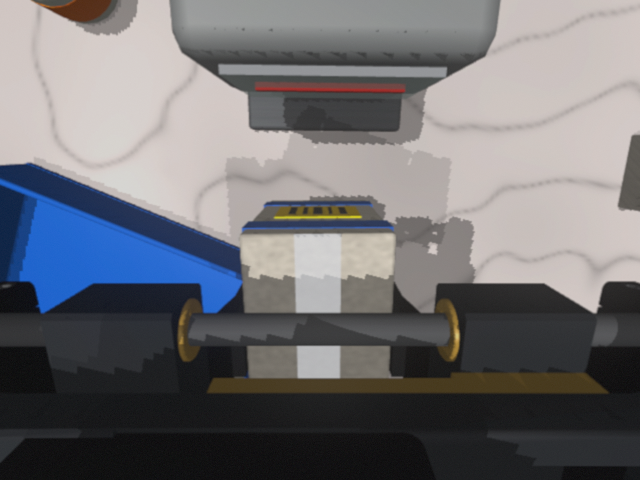

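View pics/s14.png

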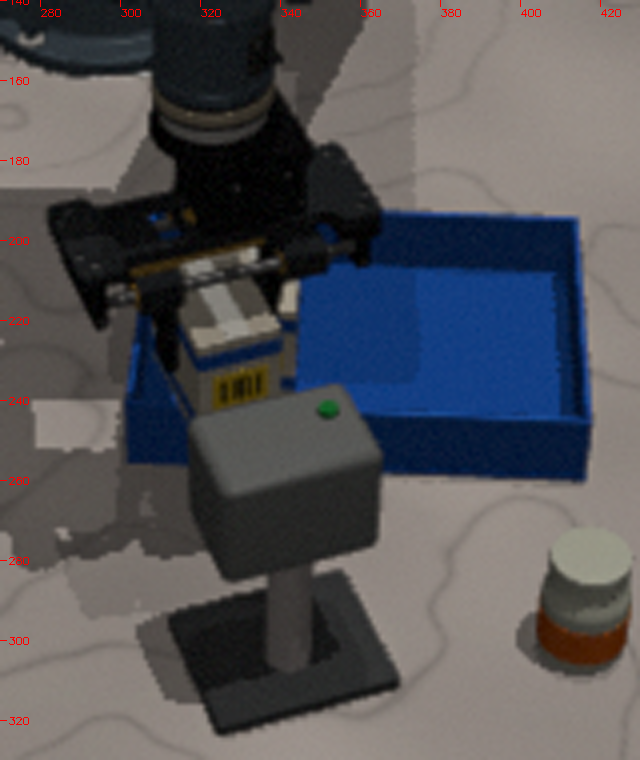

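View pics/d14.png

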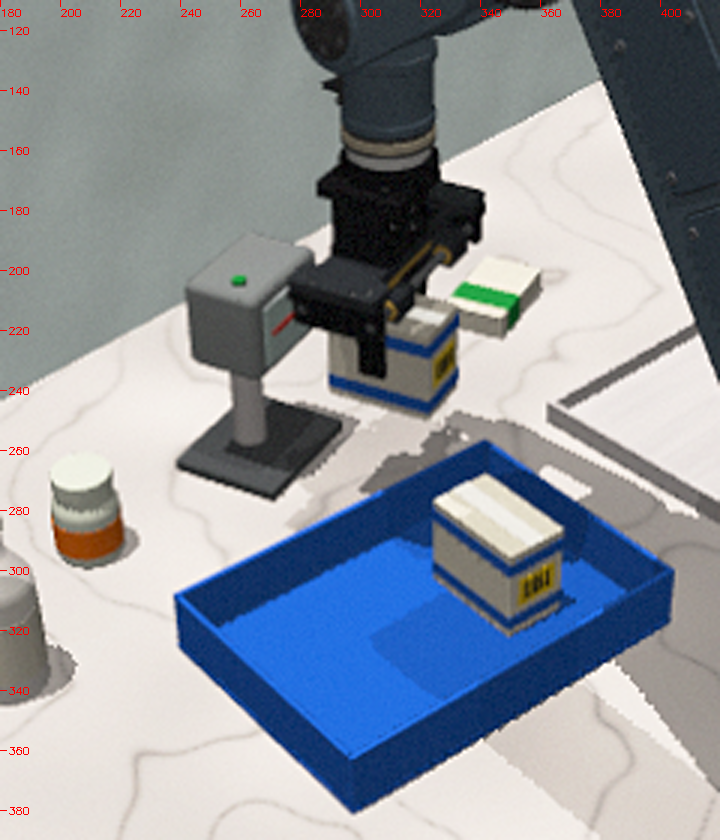

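```bash
python3 - <<'E'
from h import *
import pickle
w,s,d=pickle.load(open("fin.pkl","rb"))
ps=np.array([.6127,.0384]); a=np.radians(14.5); R=np.array([[np.cos(a),np.sin(a)],[-np.sin(a),np.cos(a)]])
for z in(.175,.18,.185):
    p=onz(w,[(218,67),(447,70)],z); print(z,p.round(4),((p[:,:2]-ps)@R.T).round(4))
p=onz(w,[(243,233),(394,233)],.19); print(((p[:,:2]-ps)@R.T).round(4))
E
```

```text
0.175 [[0.6981 0.0959 0.175 ]
 [0.7166 0.0206 0.175 ]] [[ 0.0971  0.0343]
 [ 0.0961 -0.0432]]
0.18 [[0.6975 0.0944 0.18  ]
 [0.7153 0.022  0.18  ]] [[ 0.0961  0.033 ]
 [ 0.0952 -0.0416]]
0.185 [[0.6968 0.0929 0.185 ]
 [0.7139 0.0234 0.185 ]] [[ 0.0951  0.0317]
 [ 0.0942 -0.0399]]
[[ 0.043   0.0258]
 [ 0.043  -0.0253]]
```

```bash
python3 - <<'E'
from rig import hand_in,get_obs
import numpy as np
o=get_obs(); print(o["time"],np.abs(o["joint_velocities"]).max())
print(hand_in())
E
```

```text
26.45 0.0043656091187350395
the job is handed in; nothing more can be done
None
```

The job is handed in at 26.45 s, with the heavier carton held still in front of the scanner window. No verdict is reported, so what follows is my own checks.

- **Transfer:** I carried both cartons from the catch tray into the tote one at a time. Each was set down to contact, then released upright. The one beside the machine was first slid about 1 cm along the tray by the closing fingers to keep the gripper clear of the machine.
- **Weights:** The carton that stood farther from the machine averaged about 3.7 N (4.0 N when lifted again); the other about 1.4 N. The empty-gripper reading was about 0.2 N, so the first is clearly the heavier. I took it back out of the tote.
- **Final pose:** From the last wrist picture, the carton's centre is about 96 mm in front of the glass and 4 mm to one side. Its near end is about 52 mm from the glass. From the tool height, its centre is at about 0.15 m, and it is upright and squarely facing the glass.
- **Everything else:** The lighter carton stands upright in the tote. The jar and the pack look unmoved. The bottle is partly cut off in the last views; in the last full side view, before the heavier carton was lifted again, it was where it started.

**Camera disagreement:** The scene and side cameras alone disagreed by about 17 mm on the scanner's position. I settled it from the wrist view of the head, whose height agreed with the three-camera position of the head's green button.

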